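# Rack the colour-capped sample vials by their collars

### The job

Tidy up after the science lesson: stand each of the four slim sample vials upright in the white rack, right down in the well whose collar has the colour of its cap. They are glass, so set each one down without dropping it or knocking it over, and leave the two wide jars where they are.

Things in the scene. Friction and masses are not known exactly. Their poses are not given: they have to be found in the camera images.
- vial_red_center (a point): tall slim round sample vial of amber glass with a white label band and a red cap: 28 mm in diameter over its whole height, 90 mm tall (cap: the top 20 mm), about 60 g, standing loose on the table; the point is its centre, 45 mm above its flat underside, z up along the vial
- vial_blue_center (a point): tall slim round sample vial of amber glass with a white label band and a blue cap: 28 mm in diameter over its whole height, 90 mm tall (cap: the top 20 mm), about 60 g, standing loose on the table; the point is its centre, 45 mm above its flat underside, z up along the vial
- vial_yellow_center (a point): tall slim round sample vial of amber glass with a white label band and a yellow cap: 28 mm in diameter over its whole height, 90 mm tall (cap: the top 20 mm), about 60 g, standing loose on the table; the point is its centre, 45 mm above its flat underside, z up along the vial
- vial_green_center (a point): tall slim round sample vial of amber glass with a white label band and a green cap: 28 mm in diameter over its whole height, 90 mm tall (cap: the top 20 mm), about 60 g, standing loose on the table; the point is its centre, 45 mm above its flat underside, z up along the vial
- collar_red: red square collar (60 mm outside, 46 mm opening, top 38 mm above the table) fixed round one 46 mm square well of the white rack; origin mid-well, 35 mm above the table; z up, x along the rack, y across it. The well's flat floor is 5 mm above the table. The fixed rack, 242 x 160 mm, has 3 x 2 wells on a 74 mm pitch; the two with white collars stay empty
- collar_blue: blue square collar (60 mm outside, 46 mm opening, top 38 mm above the table) fixed round one 46 mm square well of the white rack; origin mid-well, 35 mm above the table; z up, x along the rack, y across it. The well's flat floor is 5 mm above the table. The fixed rack, 242 x 160 mm, has 3 x 2 wells on a 74 mm pitch; the two with white collars stay empty
- collar_yellow: yellow square collar (60 mm outside, 46 mm opening, top 38 mm above the table) fixed round one 46 mm square well of the white rack; origin mid-well, 35 mm above the table; z up, x along the rack, y across it. The well's flat floor is 5 mm above the table. The fixed rack, 242 x 160 mm, has 3 x 2 wells on a 74 mm pitch; the two with white collars stay empty
- collar_green: green square collar (60 mm outside, 46 mm opening, top 38 mm above the table) fixed round one 46 mm square well of the white rack; origin mid-well, 35 mm above the table; z up, x along the rack, y across it. The well's flat floor is 5 mm above the table. The fixed rack, 242 x 160 mm, has 3 x 2 wells on a 74 mm pitch; the two with white collars stay empty
- jar_red_center (a point): wide squat amber glass jar with a red lid, 52 mm in diameter, 60 mm tall, loose, not to be moved; the point is its centre, 30 mm above its underside
- jar_blue_center (a point): wide squat amber glass jar with a blue lid, 52 mm in diameter, 60 mm tall, loose, not to be moved; the point is its centre, 30 mm above its underside

How it is judged:
By the outcome, as a careful person would: the job done as asked, in the order asked, and still so for the second after the job is handed in, with the robot touching nothing.
It also fails if it takes over 115 s, if anything falls off the work surface, if the arm or the gripper's body presses on something with over 40 N, if the wrist force passes 120 N, or if a joint passes its speed limit or range.

### The arm

A 7-joint arm with a two-finger parallel gripper is mounted at the origin on the work surface. World frame = base frame: x ahead of the robot, y to its left, z up, the work surface at z = 0. Lengths are in m, angles in degrees, forces in N, time in s.
With the tool pointing down it reaches from about 0.425 to 0.875 m from the base axis. Payload 4.7 kg.
Tool frame: the origin (TCP) lies midway between the tips of the shut fingers; the grasp point (between the pads) lies 19 mm behind it; z points along the fingers, x is the direction in which the jaws open and shut, and the axes are right-handed (so a half turn about z gives the same grasp; the last joint's range is limited). The gripper opens to 87 mm and grips with 3 to 60 N. Pads are 19 mm wide; open, the fingers measure 117 mm over their backs; the gripper's body (75 mm by 190 mm) begins 51 mm behind the grasp point.
Start: joints at [-72.989, 18.392, -4.016, 83.108, 1.295, 78.541, -3.26], TCP at [0.181, 0.624, 0.223] pointing down, gripper open.
Joint ranges: [-163.93, 163.93], [-17.29, 119.83], [-79.2, 71.16], [3.27, 140.29], [-89.18, 269.18], [5.43, 117.66], [-154.24, 154.24]. Speed limits (degrees/s): [147.25, 147.25, 180, 180, 180, 180, 180].

### API

Orientations are given as [roll, pitch, yaw] about the fixed x, y, z axes, in that order (R = Rz(yaw) Ry(pitch) Rx(roll)).
In Python, from cell import telemetry, optics, env gives the robot as it stands.
- The arm moves only by the tool arm_command, never from a script. Its arguments are lists of equal length, an entry for each row: "translation": the shift along the tool's x, y, z in cm, a list of three; "twist": the turn about the tool's z in degrees. In form: {"translation": [[x, y, z], ...], "twist": [twist, ...]}. A call has 1 to 10 rows; each row shifts and turns the pose as measured when the row begins, along the tool's axes as they then stand; what a row does not reach is not made up. A row lasts 1/8 s, in which the tool goes at most 62.5 mm and 10.7 degrees, less where a joint would pass 70% of its speed; a pose out of reach is approached as far as the arm can. A call is refused whole if a number of a shift passes 6.25 or a number of a turn 10.7, either way. A call with a gripper value outside its range is refused whole. "grip" is the opening in per cent of the stroke, from 0 (shut) to 100 (fully open), set as the call begins (left out, the last holds). The fingers move at their own pace and stop on an object; "force" is the grip in N (left out, the last holds). Time passes only in rows, so rows that do not move let the fingers close. It gives the time, the measured TCP pose, the force and the opening at its end, in the units of the state.
- telemetry.get_obs(): the state, without advancing time (a new reading comes with each control period).
- optics.read_camera(name): name is "scene" or "top" or "wrist"; returns a dict with "img" (400x640x3 uint8, blue, green, red), "fx", "fy", "cx", "cy" (pixels), "extrinsics" (4x4, takes a point from camera to world coordinates); the wrist camera has in their place "hand_eye" (4x4, takes a point from camera to tool coordinates, whose origin is the TCP and whose axes are the tool frame's). Camera axes: x right, y up, looking along -z (the intrinsics and any distortion apply to the point x, -y, -z); pixel columns grow to the right and rows downward; lengths in m; the calibration is good to about 2 mm. The wrist camera is an equidistant fisheye: a pixel r from the principal point sees the ray r / f radians off the axis. A picture is of the moment at which its call begins: read the wrist's pose just before it. There is no depth.
- env.sign_off(): hands the job in, once; it reports no verdict.
The state is a dict: "time_s": time; "qpos": joint angles; "joint_velocities": joint speeds; "effort": joint torques, N m; "tool_pos": TCP position; "tool_rot": TCP orientation; "force": force on the tool from outside, world axes, zero at the start; "wrist_torque": the same for the moment, N m; "grip_width": finger opening in m.
Only numpy, scipy, OpenCV 4.12 (cv2) and the standard library are available. Lean on these libraries where they do the work, as an engineer would, in place of code of your own. Each camera call takes 0.05 s, during which the arm holds its last target. There are 200 camera calls.

## Working session

There is one attempt and no reset: what is moved stays moved. The work goes in short steps, Python scripts to look and compute and a tool call to move; the robot and the scene stay as the last step left them, time stands still between calls to the robot, and variables do not carry over. Pictures are saved under pics/ and viewed, about 12 in all and at most 16, crops included, and the job is handed in when it is done.

Besides the shell and the picture viewer there is one more tool, called after "Call:" as a command line: name --pt "numbers of a row" for each row, then --argument value for the rest. arm_command: Moves the arm, as the interface text tells. Its arguments: {"type":"object","properties":{"translation":{"type":"array","items":{"type":"array","items":{"type":"number"}}},"twist":{"type":"array","items":{"type":"number"}},"grip":{"type":"number"},"force":{"type":"number"}},"required":["translation","twist"]}

```bash
mkdir -p pics; python3 - <<'E'
from cell import telemetry, optics
import cv2
o=telemetry.get_obs(); print({k:o[k] for k in('time_s','tool_pos','tool_rot','grip_width')})
for n in('top','scene'):
    c=optics.read_camera(n); cv2.imwrite(f'pics/{n}0.png',c['img']); print(n,c['fx'],c['fy'],c['cx'],c['cy'],c['extrinsics'],[k for k in c])
E
```

```text
{'time_s': 0.0, 'tool_pos': array([0.18129824, 0.62360586, 0.22143434]), 'tool_rot': array([1.79992334e+02, 1.12818513e-01, 7.37974354e+01]), 'grip_width': 0.0869158946709835}
top 425.33839106818056 425.33839106818056 315.1924354610281 204.13202651337528 [[-0.00468     0.99383324 -0.11078627  0.46510047]
 [-0.99988901 -0.00621776 -0.01353901 -0.02754208]
 [-0.01414436  0.11071062  0.99375203  0.98427975]
 [ 0.          0.          0.          1.        ]] ['img', 'fx', 'fy', 'cx', 'cy', 'extrinsics']
scene 462.22888726926533 462.22888726926533 319.3722137838386 201.8222489195645 [[ 0.30310136 -0.6169391   0.72630277  1.2872521 ]
 [ 0.95288325  0.18664369 -0.23911848 -0.28243021]
 [ 0.01196171  0.76455888  0.64444289  0.70941228]
 [ 0.          0.          0.          1.        ]] ['img', 'fx', 'fy', 'cx', 'cy', 'extrinsics']
```

View pics/top0.png

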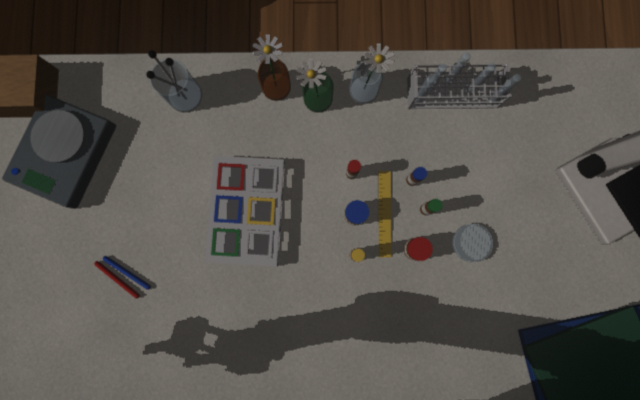

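View pics/scene0.png

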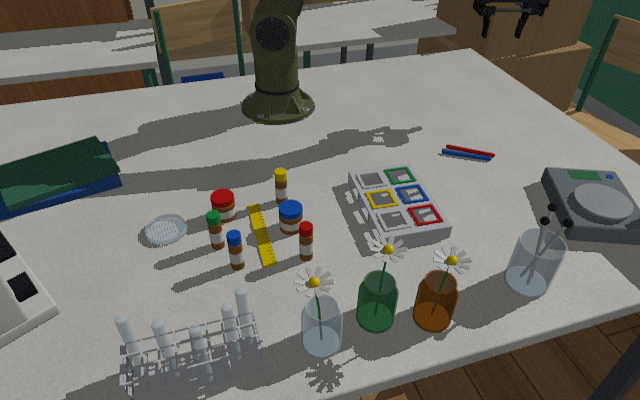

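The top view shows caps: red (354,168), blue (418,176), green (433,207) and yellow (358,255), with jars at (357,212) and (419,248). It shows collars: red (231,177), blue (229,209), green (226,242) and yellow (262,211). The scene view agrees.

```bash
cat > h.py <<'E'
import cv2, numpy as np
from cell import telemetry, optics
from scipy.spatial.transform import Rotation as R
def ray(c,u,v):
    E=np.array(c['extrinsics']); d=E[:3,:3]@np.array([(u-c['cx'])/c['fx'],-(v-c['cy'])/c['fy'],-1]); return E[:3,3],d
def onz(c,u,v,z):
    o,d=ray(c,u,v); return o+d*(z-o[2])/d[2]
def masks(img):
    H=cv2.cvtColor(img,cv2.COLOR_BGR2HSV); h,s,v=cv2.split(H); g=(s>130)&(v>50)
    return {'red':(g&((h<6)|(h>172))),'blue':g&(h>105)&(h<130),'yellow':g&(h>20)&(h<32),'green':g&(h>55)&(h<90)}
def blobs(img,mina=25):
    out=[]
    for k,m in masks(img).items():
        cs,_=cv2.findContours(m.astype(np.uint8),cv2.RETR_EXTERNAL,cv2.CHAIN_APPROX_NONE)
        for c in cs:
            x,y,w,h=cv2.boundingRect(c)
            if w*h>=mina and max(w,h)<60: out.append((k,x+(w-1)/2,y+(h-1)/2,w,h,cv2.contourArea(c),c))
    return out
E
python3 - <<'E'
from h import *
for n in('top','scene'):
    c=dict(optics.read_camera(n))
    for b in blobs(c['img'],60):
        if n=='top' and not (140<b[2]<275 and 180<b[1]<460): continue
        if n=='scene' and not (150<b[2]<270 and 190<b[1]<470): continue
        print(n,b[0],b[1:6],'z.08',onz(c,b[1],b[2],.08).round(4)[:2],'z.038',onz(c,b[1],b[2],.038).round(4)[:2],'rect',np.round(cv2.minAreaRect(b[6])[2]))
E
```

```text
top red (419.5, 248.0, 26, 23, 426.0) z.08 [ 0.4715 -0.2347] z.038 [ 0.4718 -0.2443] rect 90.0
top red (230.5, 176.5, 28, 26, 607.0) z.08 [0.6271 0.1675] z.038 [0.6347 0.1766] rect 4.0
top red (354.0, 166.5, 13, 14, 114.0) z.08 [ 0.6471 -0.0994] z.038 [ 0.6555 -0.1027] rect 45.0
top blue (357.0, 211.5, 23, 22, 371.5) z.08 [ 0.5495 -0.1043] z.038 [ 0.5535 -0.1079] rect 90.0
top blue (228.0, 209.0, 27, 27, 608.5) z.08 [0.5566 0.1717] z.038 [0.5608 0.1809] rect 4.0
top blue (419.5, 173.5, 14, 12, 113.0) z.08 [ 0.6307 -0.2397] z.038 [ 0.6384 -0.2496] rect 90.0
top yellow (358.0, 254.5, 13, 12, 113.0) z.08 [ 0.4585 -0.105 ] z.038 [ 0.4582 -0.1086] rect 90.0
top yellow (260.5, 210.5, 28, 28, 626.5) z.08 [0.5529 0.1019] z.038 [0.557  0.1079] rect 4.0
top green (434.0, 206.0, 11, 9, 19.5) z.08 [ 0.5603 -0.2683] z.038 [ 0.5647 -0.2795] rect 18.0
scene red (305.5, 228.5, 14, 16, 168.0) z.08 [ 0.6479 -0.0999] z.038 [ 0.6053 -0.0878] rect 90.0
scene red (425.0, 214.5, 35, 22, 460.0) z.08 [0.6793 0.1466] z.038 [0.6387 0.1753] rect 80.0
scene red (221.5, 197.5, 24, 20, 334.5) z.08 [ 0.504 -0.244] 
[... 295 characters left out ...]
38 [0.5658 0.1799] rect 81.0
scene blue (466.0, 154.5, 49, 12, 160.0) z.08 [0.5113 0.3449] z.038 [0.4595 0.3867] rect 9.0
scene yellow (452.0, 259.5, 11, 10, 72.0) z.08 [0.8066 0.1357] z.038 [0.7745 0.1636] rect 90.0
scene yellow (388.0, 249.0, 11, 9, 66.0) z.08 [0.7472 0.0333] z.038 [0.7112 0.0544] rect 90.0
scene yellow (382.0, 198.5, 33, 20, 417.5) z.08 [0.6061 0.0825] z.038 [0.5607 0.1069] rect 81.0
scene yellow (280.0, 174.0, 13, 15, 130.0) z.08 [ 0.4585 -0.1048] z.038 [ 0.4032 -0.0929] rect 82.0
scene green (213.0, 217.5, 15, 16, 158.0) z.08 [ 0.5625 -0.2698] z.038 [ 0.5141 -0.269 ] rect 76.0
scene green (399.5, 175.0, 32, 17, 323.0) z.08 [0.5404 0.1545] z.038 [0.4906 0.1837] rect 82.0
```

Call:
arm_command --pt "0 0 0" --pt "0 0 0" --pt "0 0 0" --pt "0 0 0" --pt "0 0 0" --pt "0 0 0" --pt "0 0 0" --twist '[10.5,10.5,10.5,10.5,10.5,10.5,10.5]' --grip 55

```text
time_s: 1.08
tool_pos: [0.1809, 0.6226, 0.2194]
tool_rot: [179.7, 0.1, -1.5]
force: [0.0, 0.1, -0.2]
grip_width: 0.0478
```

Call:
arm_command --pt "3.3 5.1 0" --pt "3.3 5.1 0" --pt "3.3 5.1 0" --pt "3.3 5.1 0" --pt "3.3 5.1 0" --pt "3.3 5.1 0" --pt "3.3 5.1 0" --pt "3.3 5.1 0" --pt "3.3 5.1 0" --pt "3.3 5.1 0" --twist '[-1.5,0,0,0,0,0,0,0,0,0]'

```text
time_s: 2.33
tool_pos: [0.5156, 0.1026, 0.2194]
tool_rot: [179.9, 0.0, 0.6]
force: [0.4, 1.7, 0.5]
grip_width: 0.0479
```

Call:
arm_command --pt "3.3 5.0 0" --pt "3.3 5.0 0" --pt "3.3 5.0 0" --pt "3.3 5.0 0" --pt "0 0 0" --pt "0 0 0" --twist '[0,0,0,0,0,0]'

```text
time_s: 3.08
tool_pos: [0.6537, -0.1075, 0.2182]
tool_rot: [179.8, 0.1, 0.3]
force: [0.0, 0.7, 0.2]
grip_width: 0.0476
```

```bash
python3 - <<'E'
from h import *
o=telemetry.get_obs(); c=optics.read_camera('wrist'); print(o['tool_pos'],o['tool_rot'],o['qpos']);print({k:v for k,v in c.items() if k!='img'}); cv2.imwrite('pics/w1.png',c['img'])
E
```

```text
[ 0.65368574 -0.1074536   0.21815858] [1.79753574e+02 9.60631443e-02 3.28720602e-01] [-24.61958233  23.90043125  42.68606937  82.85298719 -15.95183878
  79.53927954  18.82601177]
{'fx': 309.70691628693146, 'fy': 309.70691628693146, 'cx': 320.2805938026866, 'cy': 198.4955888534772, 'hand_eye': array([[ 9.99999622e-01, -8.37701527e-04, -2.33085735e-04,
        -9.33210258e-04],
       [-8.69519059e-04, -9.62449679e-01, -2.71458763e-01,
        -7.36921615e-02],
       [ 3.06812965e-06,  2.71458863e-01, -9.62450043e-01,
        -1.62525504e-01],
       [ 0.00000000e+00,  0.00000000e+00,  0.00000000e+00,
         1.00000000e+00]])}
```

View pics/w1.png

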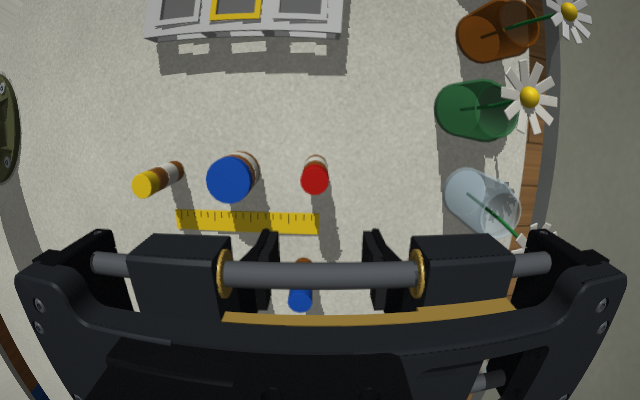

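The wrist view shows the red cap at (314,178) just ahead of the jaws, the blue vial at (300,298), the yellow one at (145,183) and the rack at the top. I'll refine these with wrist rays.

```bash
cat >> h.py <<'E'
def wrist(zs=(.085,), show=True, mina=60):
    o=telemetry.get_obs(); c=optics.read_camera('wrist'); T=np.eye(4)
    T[:3,:3]=R.from_euler('xyz',o['tool_rot'],degrees=True).as_matrix(); T[:3,3]=o['tool_pos']
    E=T@np.array(c['hand_eye'])
    for b in blobs(c['img'],mina):
        a=np.array([b[1]-c['cx'],b[2]-c['cy']]); r=np.hypot(*a); th=r/c['fx']
        d=E[:3,:3]@np.array([np.sin(th)*a[0]/r,-np.sin(th)*a[1]/r,-np.cos(th)])
        print(b[0],b[1:5],[(E[:3,3]+d*(z-E[2,3])/d[2]).round(4)[:2] for z in zs])
    print('tcp',o['tool_pos'].round(4),o['tool_rot'].round(2),'t',o['time_s'],'q',o['qpos'].round(0))
    return c
E
python3 -c "
from h import *
wrist((.09,.08,.06,.038))"
```

```text
red (314.5, 178.0, 28, 31) [array([ 0.6467, -0.0964]), array([ 0.6465, -0.0986]), array([ 0.6461, -0.1029]), array([ 0.6457, -0.1077])]
blue (299.5, 300.0, 24, 23) [array([ 0.6298, -0.2356]), array([ 0.629 , -0.2426]), array([ 0.6275, -0.2565]), array([ 0.6258, -0.2719])]
blue (228.5, 179.0, 46, 47) [array([ 0.5615, -0.0974]), array([ 0.5584, -0.0996]), array([ 0.5521, -0.104 ]), array([ 0.5453, -0.1088])]
yellow (417.0, 273.0, 17, 49) [array([ 0.7603, -0.2021]), array([ 0.764 , -0.2079]), array([ 0.7714, -0.2195]), array([ 0.7796, -0.2323])]
yellow (223.5, 273.0, 16, 49) [array([ 0.5454, -0.2037]), array([ 0.5417, -0.2096]), array([ 0.5344, -0.2213]), array([ 0.5263, -0.2342])]
yellow (145.5, 183.5, 28, 28) [array([ 0.4636, -0.1013]), array([ 0.4571, -0.1036]), array([ 0.4441, -0.1083]), array([ 0.4298, -0.1134])]
yellow (529.5, 95.5, 20, 22) [array([0.8784, 0.0009]), array([0.8862, 0.0021]), array([0.9017, 0.0045]), array([0.9189, 0.0071])]
yellow (569.0, 10.5, 17, 18) [array([0.9494, 0.1201]), array([0.9597, 0.1254]), array([0.9801, 0.136 ]), array([1.0026, 0.1476])]
yellow (235.5, 9.5, 52, 20) [array([0.5702, 0.0705]), array([0.5673, 0.0741]), array([0.5617, 0.0812]), array([0.5554, 0.0891])]
green (507.0, 225.5, 21, 22) [array([ 0.8671, -0.1476]), array([ 0.8745, -0.1515]), array([ 0.8893, -0.1594]), array([ 0.9056, -0.168 ])]
green (499.5, 102.0, 26, 7) [array([ 0.8373, -0.0115]), array([ 0.8436, -0.0108]), array([ 0.8564, -0.0093]), array([ 0.8704, -0.0076])]
green (532.5, 18.5, 40, 12) [array([0.8854, 0.0917]), array([0.8934, 0.096 ]), array([0.9095, 0.1046]), array([0.9272, 0.1141])]
tcp [ 0.6534 -0.1078  0.2182] [1.7972e+02 9.0000e-02 3.2000e-01] t 3.125 q [-25.  24.  43.  83. -16.  80.  19.]
```

Call:
arm_command --pt "-0.6 -0.8 3" --pt "0 0 3" --pt "0 0 0" --pt "0 0 0" --twist '[0,0,0,0]'

```text
time_s: 3.68
tool_pos: [0.6476, -0.092, 0.1608]
tool_rot: [-180.0, -0.2, 0.9]
force: [-0.3, -0.1, 0.2]
grip_width: 0.0477
```

Call:
arm_command --pt "-0.1 0.7 0" --pt "0 0 1.5" --pt "0 0 1.5" --pt "0 0 0" --pt "0 0 0" --twist '[0.9,0,0,0,0]'

```text
time_s: 4.3
tool_pos: [0.648, -0.0997, 0.1311]
tool_rot: [-180.0, -0.4, -0.1]
force: [-0.1, -0.4, -1.2]
grip_width: 0.0477
```

Call:
arm_command --pt "-0.1 0 1.8" --pt "0 0 1.8" --pt "0 0 1.8" --pt "0 0 1.7" --pt "0 0 0" --pt "0 0 0" --twist '[0,0,0,0,0,0]'

```text
time_s: 5.05
tool_pos: [0.6467, -0.0994, 0.0538]
tool_rot: [-180.0, -0.3, -0.0]
force: [-1.1, 0.1, 0.3]
grip_width: 0.0485
```

Call:
arm_command --pt "0 0 0" --pt "0 0 0" --pt "0 0 0" --pt "0 0 0" --pt "0 0 0" --twist '[0,0,0,0,0]' --grip 0 --force 15

```text
time_s: 5.68
tool_pos: [0.648, -0.0996, 0.0558]
tool_rot: [-180.0, -0.5, -0.0]
force: [-0.2, 0.7, -0.6]
grip_width: 0.0273
```

Call:
arm_command --pt "0 0 -1.5" --pt "0 0 -3" --pt "0 0 -4" --pt "0 0 -4" --pt "0 0 0" --twist '[0,0,0,0,0]'

```text
time_s: 6.3
tool_pos: [0.6472, -0.1003, 0.1883]
tool_rot: [-180.0, -0.6, -0.1]
force: [-0.6, -1.0, -0.6]
grip_width: 0.0272
```

Call:
arm_command --pt "-0.2 -3 -0.5" --pt "-0.2 -4.5 0" --pt "-0.2 -4.5 0" --pt "-0.2 -4.5 0" --pt "-0.2 -4.5 0" --pt "-0.2 -4 0" --pt "0 -2 0" --pt "0 0 0" --pt "0 0 0" --twist '[0,0,0,0,0,0,0,0,0]'

```text
time_s: 7.42
tool_pos: [0.6334, 0.1719, 0.1908]
tool_rot: [179.8, -0.3, -0.5]
force: [0.3, -1.7, -1.0]
grip_width: 0.0273
```

```bash
python3 -c "
from h import *
c=wrist((.038,)); cv2.imwrite('pics/w2.png',c['img'])"
```

```text
red (320.5, 292.5, 40, 8) [array([0.6326, 0.0386])]
red (320.5, 247.0, 56, 31) [array([0.6331, 0.0995])]
red (119.5, 11.0, 20, 23) [array([0.3993, 0.3876])]
blue (251.5, 175.0, 56, 57) [array([0.5611, 0.1824])]
blue (134.0, 18.0, 27, 37) [array([0.4221, 0.3728])]
yellow (383.5, 274.5, 12, 50) [array([0.7073, 0.0616])]
yellow (257.0, 274.5, 11, 50) [array([0.5578, 0.0634])]
yellow (252.0, 230.0, 53, 35) [array([0.5571, 0.1203])]
green (187.5, 172.5, 50, 54) [array([0.4875, 0.1872])]
tcp [0.6334 0.1719 0.1908] [179.76  -0.34  -0.54] t 7.425 q [-46.  23.  38.  86. -14.  76.  -8.]
```

View pics/w2.png

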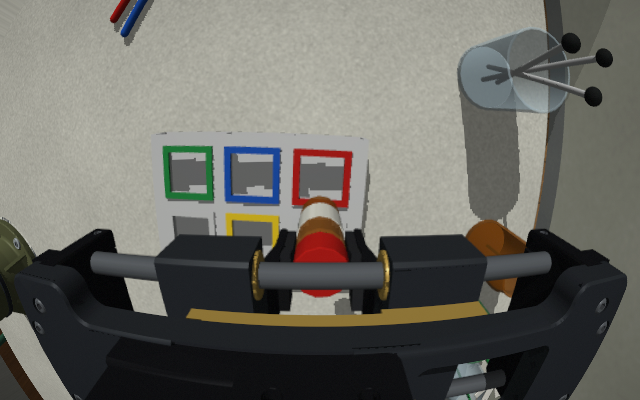

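The wrist view shows the red vial held upright, with the blue collar (251,175), green collar (187,172) and red collar (322,178) agreeing with the overhead estimate.

Call:
arm_command --pt "0.2 -0.5 2" --pt "0 0 2.5" --pt "0 0 2.5" --pt "0 0 1" --pt "0 0 0" --pt "0 0 0" --twist '[-0.5,0,0,0,0,0]'

```text
time_s: 8.22
tool_pos: [0.6368, 0.1696, 0.1054]
tool_rot: [179.6, -0.3, -0.5]
force: [-0.1, 0.4, -0.6]
grip_width: 0.0275
```

Call:
arm_command --pt "-0.1 -0.7 0" --pt "0 0 0" --pt "0 0 0" --twist '[0,0,0]'

```text
time_s: 8.6
tool_pos: [0.6371, 0.1779, 0.1076]
tool_rot: [179.7, -0.5, -0.5]
force: [-0.2, -0.1, -0.9]
grip_width: 0.0272
```

Descend to about 0.066, then feel for the floor.

Call:
arm_command --pt "-0.2 0.1 1" --pt "0 0 1" --pt "0 0 1" --pt "0 0 0.8" --pt "0 0 0" --pt "0 0 0" --twist '[0,0,0,0,0,0]'

```text
time_s: 9.35
tool_pos: [0.6347, 0.1763, 0.0659]
tool_rot: [179.7, -0.4, -0.5]
force: [-0.2, 0.4, 0.1]
grip_width: 0.0275
```

Call:
arm_command --pt "0 0 0.3" --pt "0 0 0.2" --pt "0 0 0" --pt "0 0 0" --twist '[0,0,0,0]'

```text
time_s: 9.85
tool_pos: [0.6354, 0.1765, 0.0615]
tool_rot: [179.7, -0.5, -0.5]
force: [0.4, -0.0, -0.7]
grip_width: 0.0275
```

Call:
arm_command --pt "0 0 0.2" --pt "0 0 0" --pt "0 0 0" --twist '[0,0,0]'

```text
time_s: 10.22
tool_pos: [0.6361, 0.1765, 0.0605]
tool_rot: [179.8, -0.6, -0.5]
force: [0.6, -0.1, 0.2]
grip_width: 0.0273
```

Call:
arm_command --pt "0 0 0.3" --pt "0 0 0" --pt "0 0 0" --twist '[0,0,0]'

```text
time_s: 10.6
tool_pos: [0.6372, 0.1766, 0.0606]
tool_rot: [179.9, -0.7, -0.5]
force: [1.3, 0.0, -1.6]
grip_width: 0.0277
```

TCP z stopped falling at 0.0606, and the floor was expected at about 0.0608, so the vial is seated. Opening gently.

Call:
arm_command --pt "0 0 0" --pt "0 0 0" --pt "0 0 0" --twist '[0,0,0]' --grip 52

```text
time_s: 10.98
tool_pos: [0.6367, 0.1767, 0.0597]
tool_rot: [179.8, -0.6, -0.5]
force: [-0.6, -0.1, -0.4]
grip_width: 0.0438
```

Call:
arm_command --pt "0 0 -1.5" --pt "0 0 -3" --pt "0 0 -4" --pt "0 0 -4" --pt "0 0 0" --twist '[0,0,0,0,0]'

```text
time_s: 11.6
tool_pos: [0.6361, 0.1767, 0.1926]
tool_rot: [179.9, -0.8, -0.5]
force: [-1.0, 0.3, -0.7]
grip_width: 0.0452
```

Call:
arm_command --pt "0 4 -0.5" --pt "0 5.5 0" --pt "0 5.5 0" --pt "0 5.5 0" --pt "0 5.5 0" --pt "-0.3 5.5 0" --pt "-0.3 5.5 0" --pt "0 3.8 0" --pt "0 0 0" --pt "0 0 0" --twist '[0,0,0,0,0,0,0,0,0,0]'

```text
time_s: 12.85
tool_pos: [0.6247, -0.2405, 0.1972]
tool_rot: [180.0, -0.7, -0.3]
force: [0.0, -0.7, 1.2]
grip_width: 0.0455
```

```bash
python3 - <<'E'
from h import *
wrist((.08,))
c=optics.read_camera('top')
for b in blobs(c['img']):
    if b[0]=='red' and 200<b[1]<380: print(b[:5],onz(c,b[1],b[2],.085).round(4))
cv2.imwrite('pics/t2.png',cv2.resize(c['img'][130:290,190:470],None,fx=2.8,fy=2.8))
E
```

```text
red (177.5, 188.0, 46, 49) [array([ 0.4831, -0.2338])]
blue (325.0, 192.0, 29, 33) [array([ 0.6297, -0.2395])]
blue (243.5, 55.0, 52, 51) [array([ 0.5565, -0.1106])]
yellow (412.5, 273.0, 16, 49) [array([ 0.7233, -0.3291])]
yellow (227.5, 273.0, 16, 49) [array([ 0.5266, -0.327 ])]
yellow (589.0, 108.0, 17, 21) [array([ 0.951 , -0.1345])]
yellow (148.0, 60.0, 33, 29) [array([ 0.4569, -0.1033])]
green (253.5, 222.5, 30, 32) [array([ 0.56  , -0.2695])]
green (553.0, 99.0, 29, 7) [array([ 0.8832, -0.1334])]
tcp [ 0.6247 -0.2405  0.1972] [180.    -0.67  -0.31] t 12.85 q [-14.  26.  45.  84. -19.  77.  32.]
('red', 230.5, 176.5, 28, 26) [0.6262 0.1665 0.085 ]
```

View pics/t2.png

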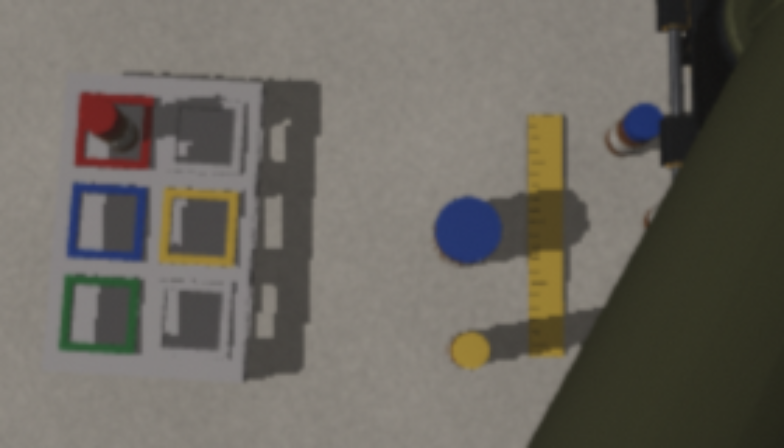

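The top view shows the red vial upright in the red well (about (105,120) in the crop), with the yellow vial and the blue jar unmoved. Blue is next.

Call:
arm_command --pt "0.6 0 2" --pt "0 0 2.5" --pt "0 0 2.5" --pt "0 0 0" --pt "0 0 0" --twist '[-0.3,0,0,0,0]'

```text
time_s: 13.58
tool_pos: [0.6346, -0.2318, 0.1213]
tool_rot: [-179.8, -0.6, 0.7]
force: [0.3, 0.2, 0.5]
grip_width: 0.0454
```

Call:
arm_command --pt "-0.4 0.8 0" --pt "0 0 0" --pt "0 0 0" --twist '[0.5,0,0]'

```text
time_s: 13.95
tool_pos: [0.6316, -0.2409, 0.1235]
tool_rot: [-179.9, -0.8, 0.2]
force: [0.6, 0.6, 0.2]
grip_width: 0.045
```

Call:
arm_command --pt "-0.1 0 1.8" --pt "0 0 1.8" --pt "0 0 1.8" --pt "0 0 1.2" --pt "0 0 0" --pt "0 0 0" --twist '[0,0,0,0,0,0]'

```text
time_s: 14.7
tool_pos: [0.6306, -0.2403, 0.0512]
tool_rot: [-179.8, -0.7, 0.2]
force: [-0.1, -0.5, 0.2]
grip_width: 0.0452
```

Call:
arm_command --pt "0 0 -0.4" --pt "0 0 0" --pt "0 0 0" --twist '[0,0,0]'

```text
time_s: 15.08
tool_pos: [0.6317, -0.2408, 0.0574]
tool_rot: [-179.9, -0.8, 0.2]
force: [0.0, -0.1, 0.7]
grip_width: 0.0453
```

Call:
arm_command --pt "0 0 0" --pt "0 0 0" --pt "0 0 0" --pt "0 0 0" --pt "0 0 0" --twist '[0,0,0,0,0]' --grip 0

```text
time_s: 15.7
tool_pos: [0.6319, -0.2408, 0.0577]
tool_rot: [-179.9, -0.9, 0.2]
force: [0.7, -0.1, 0.8]
grip_width: 0.0275
```

Call:
arm_command --pt "0 0 -1.5" --pt "0 0 -3" --pt "0 0 -4" --pt "0 0 -4" --pt "0 0 0" --twist '[0,0,0,0,0]'

```text
time_s: 16.32
tool_pos: [0.6297, -0.2416, 0.1895]
tool_rot: [-179.9, -0.9, 0.1]
force: [-0.1, -0.0, -0.4]
grip_width: 0.0278
```

Call:
arm_command --pt "-0.8 -4 -0.5" --pt "-0.9 -5.5 0" --pt "-0.9 -5.5 0" --pt "-0.9 -5.5 0" --pt "-0.9 -5.5 0" --pt "-0.8 -5.5 0" --pt "-0.8 -5.5 0" --pt "-0.8 -4.5 0" --pt "0 0 0" --pt "0 0 0" --twist '[0,0,0,0,0,0,0,0,0,0]'

```text
time_s: 17.58
tool_pos: [0.5542, 0.1841, 0.1894]
tool_rot: [179.9, -0.5, -0.0]
force: [-0.2, -1.2, -2.3]
grip_width: 0.0275
```

Call:
arm_command --pt "0.7 0.2 1" --pt "0 0 2.5" --pt "0 0 2.5" --pt "0 0 1" --pt "0 0 0" --pt "0 0 0" --twist '[0,0,0,0,0,0]'

```text
time_s: 18.32
tool_pos: [0.5658, 0.1723, 0.1166]
tool_rot: [179.8, -0.6, -0.8]
force: [-1.0, 0.1, -1.1]
grip_width: 0.0274
```

Call:
arm_command --pt "-0.4 -0.9 0" --pt "0 0 0" --pt "0 0 0" --twist '[-0.8,0,0]'

```text
time_s: 18.7
tool_pos: [0.5627, 0.1829, 0.1185]
tool_rot: [179.9, -0.7, 0.1]
force: [0.4, -0.1, 0.1]
grip_width: 0.0271
```

Call:
arm_command --pt "-0.1 0.1 1.2" --pt "0 0 1.2" --pt "0 0 1.2" --pt "0 0 1.2" --pt "0 0 0" --pt "0 0 0" --twist '[0,0,0,0,0,0]'

```text
time_s: 19.45
tool_pos: [0.5615, 0.1813, 0.0659]
tool_rot: [179.8, -0.6, 0.1]
force: [0.4, -0.3, -1.1]
grip_width: 0.0276
```

Call:
arm_command --pt "0 0 0.2" --pt "0 0 0.2" --pt "0 0 0" --pt "0 0 0" --twist '[0,0,0,0]'

```text
time_s: 19.95
tool_pos: [0.5625, 0.1817, 0.063]
tool_rot: [179.9, -0.8, 0.1]
force: [-0.6, 0.1, -1.3]
grip_width: 0.0277
```

Call:
arm_command --pt "0 0 0.3" --pt "0 0 0" --pt "0 0 0" --twist '[0,0,0]'

```text
time_s: 20.32
tool_pos: [0.5639, 0.182, 0.063]
tool_rot: [180.0, -0.9, 0.1]
force: [-0.2, 0.5, -0.6]
grip_width: 0.0274
```

Call:
arm_command --pt "0 0 0" --pt "0 0 0" --pt "0 0 0" --twist '[0,0,0]' --grip 52

```text
time_s: 20.7
tool_pos: [0.5637, 0.182, 0.0625]
tool_rot: [180.0, -0.9, 0.1]
force: [-0.5, -0.4, 0.3]
grip_width: 0.0434
```

Call:
arm_command --pt "0 0 -1.5" --pt "0 0 -3" --pt "0 0 -4" --pt "0 0 -4" --pt "0 0 0" --twist '[0,0,0,0,0]'

```text
time_s: 21.32
tool_pos: [0.5625, 0.1817, 0.1953]
tool_rot: [-180.0, -1.0, 0.0]
force: [-0.0, -0.1, -0.3]
grip_width: 0.045
```

Call:
arm_command --pt "0 4 -0.5" --pt "0 6 0" --pt "0 6 0" --pt "0 6 0" --pt "0 6 0" --pt "0 6 0" --pt "0 6 0" --pt "0 5 0" --pt "0 0 0" --pt "0 0 0" --twist '[0,0,0,0,0,0,0,0,0,0]'

```text
time_s: 22.58
tool_pos: [0.5619, -0.2793, 0.1995]
tool_rot: [-179.9, -1.0, 0.3]
force: [0.2, -0.7, -0.4]
grip_width: 0.0454
```

```bash
python3 - <<'E'
from h import *
wrist((.08,))
c=optics.read_camera('scene')
cv2.imwrite('pics/s2.png',cv2.resize(c['img'][120:300,150:490],None,fx=2.3,fy=2.3))
E
```

```text
red (228.5, 150.0, 50, 51) [array([ 0.477 , -0.2379])]
blue (136.0, 304.5, 13, 16) [array([ 0.3324, -0.4235])]
blue (307.5, 20.5, 52, 42) [array([ 0.5506, -0.1181])]
yellow (413.0, 273.0, 15, 49) [array([ 0.6636, -0.3681])]
yellow (228.0, 273.0, 15, 49) [array([ 0.4654, -0.3673])]
yellow (624.0, 81.5, 13, 18) [array([ 0.9789, -0.1176])]
yellow (208.0, 14.0, 33, 29) [array([ 0.4564, -0.1047])]
green (318.0, 182.5, 29, 32) [array([ 0.5609, -0.2694])]
green (591.5, 76.0, 32, 5) [array([ 0.8971, -0.1274])]
tcp [ 0.5619 -0.2793  0.1995] [-179.86   -0.99    0.3 ] t 22.575 q [-16.  21.  51.  91. -17.  76.  38.]
```

View pics/s2.png

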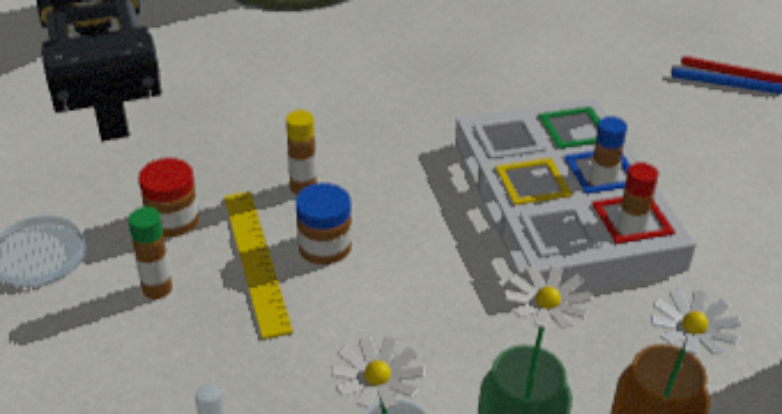

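The scene crop shows red and blue upright in their wells, and green (147,225) and yellow (300,150) standing with both jars in place.

Call:
arm_command --pt "0 -0.2 2" --pt "0 0 2.5" --pt "0 0 2.5" --pt "0 0 0" --pt "0 0 0" --twist '[0,0,0,0,0]'

```text
time_s: 23.3
tool_pos: [0.5648, -0.2678, 0.1241]
tool_rot: [-179.6, -0.9, 1.0]
force: [0.1, -0.5, 0.8]
grip_width: 0.0453
```

Call:
arm_command --pt "-0.3 0.1 0" --pt "0 0 0" --pt "0 0 0" --twist '[1,0,0]'

```text
time_s: 23.68
tool_pos: [0.5628, -0.2691, 0.1261]
tool_rot: [-179.6, -1.1, -0.0]
force: [-0.2, 0.2, 0.2]
grip_width: 0.0455
```

Call:
arm_command --pt "-0.1 0 1.8" --pt "0 0 1.8" --pt "0 0 1.8" --pt "0 0 1" --pt "0 0 0" --pt "0 0 0" --twist '[0,0,0,0,0,0]'

```text
time_s: 24.42
tool_pos: [0.5622, -0.2686, 0.0562]
tool_rot: [-179.6, -1.0, -0.1]
force: [0.1, -0.4, 0.4]
grip_width: 0.0454
```

Call:
arm_command --pt "0 0 0" --pt "0 0 0" --pt "0 0 0" --pt "0 0 0" --pt "0 0 0" --twist '[0,0,0,0,0]' --grip 0

```text
time_s: 25.05
tool_pos: [0.5632, -0.2689, 0.0577]
tool_rot: [-179.6, -1.1, -0.1]
force: [1.7, -0.1, -1.0]
grip_width: 0.0277
```

Call:
arm_command --pt "0 0 -1.5" --pt "0 0 -3" --pt "0 0 -4" --pt "0 0 -4.5" --pt "0 0 0" --twist '[0,0,0,0,0]'

```text
time_s: 25.68
tool_pos: [0.5605, -0.2707, 0.1954]
tool_rot: [-179.7, -1.2, -0.1]
force: [0.1, 0.7, -1.1]
grip_width: 0.0273
```

Call:
arm_command --pt "-0.8 -4 -0.5" --pt "-0.8 -5.5 0" --pt "-0.8 -5.5 0" --pt "-0.8 -5.5 0" --pt "-0.8 -5.5 0" --pt "-0.8 -5.5 0" --pt "-0.8 -5.5 0" --pt "-0.8 -5 0" --pt "-0.4 -3 0" --pt "0 0 0" --twist '[0,0,0,0,0,0,0,0,0,0]'

```text
time_s: 26.92
tool_pos: [0.4885, 0.1911, 0.1994]
tool_rot: [-179.8, -1.1, -0.4]
force: [0.5, -0.4, -1.1]
grip_width: 0.0273
```

Call:
arm_command --pt "0 0 0" --pt "0 0 0" --twist '[0,0]'

```text
time_s: 27.18
tool_pos: [0.4887, 0.1883, 0.1991]
tool_rot: [-179.8, -1.1, -0.6]
force: [0.0, 0.2, -1.2]
grip_width: 0.0273
```

Call:
arm_command --pt "0 0.2 1.5" --pt "0 0 2.5" --pt "0 0 2.5" --pt "0 0 1.5" --pt "0 0 0" --pt "0 0 0" --twist '[-0.5,0,0,0,0,0]'

```text
time_s: 27.92
tool_pos: [0.4912, 0.1805, 0.1146]
tool_rot: [-179.9, -1.1, -0.5]
force: [-1.0, -0.1, -0.4]
grip_width: 0.0278
```

Call:
arm_command --pt "-0.3 -0.5 0" --pt "0 0 0" --pt "0 0 0" --twist '[-0.5,0,0]'

```text
time_s: 28.3
tool_pos: [0.4892, 0.1869, 0.1165]
tool_rot: [-179.8, -1.2, 0.1]
force: [-0.1, 0.2, -0.7]
grip_width: 0.0273
```

Call:
arm_command --pt "-0.1 0 1.2" --pt "0 0 1.2" --pt "0 0 1.2" --pt "0 0 0.9" --pt "0 0 0" --pt "0 0 0" --twist '[0,0,0,0,0,0]'

```text
time_s: 29.05
tool_pos: [0.4885, 0.1866, 0.0674]
tool_rot: [-179.8, -1.2, 0.1]
force: [0.4, 0.9, -0.6]
grip_width: 0.0275
```

Call:
arm_command --pt "0 0 0.3" --pt "0 0 0.2" --pt "0 0 0" --pt "0 0 0" --twist '[0,0,0,0]'

```text
time_s: 29.55
tool_pos: [0.4894, 0.1871, 0.063]
tool_rot: [-179.8, -1.2, 0.1]
force: [0.6, 0.2, -1.3]
grip_width: 0.0274
```

Call:
arm_command --pt "0 0 0.3" --pt "0 0 0" --pt "0 0 0" --twist '[0,0,0]'

```text
time_s: 29.92
tool_pos: [0.4908, 0.1877, 0.0626]
tool_rot: [-179.6, -1.3, 0.1]
force: [-0.2, -0.3, -0.3]
grip_width: 0.0277
```

Call:
arm_command --pt "0 0 0" --pt "0 0 0" --pt "0 0 0" --twist '[0,0,0]' --grip 52

```text
time_s: 30.3
tool_pos: [0.4907, 0.1877, 0.0622]
tool_rot: [-179.7, -1.3, 0.1]
force: [-0.8, 0.5, 0.5]
grip_width: 0.0439
```

Call:
arm_command --pt "0 0 -1.5" --pt "0 0 -3" --pt "0 0 -4" --pt "0 0 -4" --pt "0 0 0" --twist '[0,0,0,0,0]'

```text
time_s: 30.92
tool_pos: [0.4884, 0.1865, 0.1948]
tool_rot: [-179.6, -1.5, 0.0]
force: [1.0, -0.1, -0.5]
grip_width: 0.0456
```

Call:
arm_command --pt "-0.5 4 0" --pt "-0.6 5 0" --pt "-0.6 5 0" --pt "-0.6 5 0" --pt "-0.6 5 0" --pt "-0.4 4 0" --pt "0 1.2 0" --pt "0 0 0" --pt "0 0 0" --pt "0 0 0" --twist '[0,0,0,0,0,0,0,0,0,0]'

```text
time_s: 32.17
tool_pos: [0.4532, -0.1103, 0.1904]
tool_rot: [-179.5, -1.4, 0.3]
force: [0.4, 0.6, 0.9]
grip_width: 0.0452
```

```bash
python3 - <<'E'
from h import *
wrist((.08,))
E
```

```text
red (331.5, 301.5, 44, 26) [array([ 0.4676, -0.2248])]
blue (412.5, 185.0, 50, 51) [array([ 0.5417, -0.0994])]
yellow (413.0, 273.0, 15, 49) [array([ 0.5524, -0.1931])]
yellow (226.5, 273.0, 12, 49) [array([ 0.3593, -0.1919])]
yellow (323.0, 189.5, 31, 34) [array([ 0.4575, -0.1041])]
yellow (413.5, 9.0, 54, 19) [array([0.5393, 0.0675])]
green (625.5, 225.5, 26, 18) [array([ 0.9198, -0.155 ])]
green (625.0, 126.5, 29, 4) [array([ 0.8696, -0.0108])]
green (587.5, 128.0, 56, 49) [array([ 0.7766, -0.0244])]
tcp [ 0.4532 -0.1103  0.1904] [-179.46   -1.39    0.35] t 32.175 q [-44.  -9.  51. 113.   7.  72.   5.]
```

Call:
arm_command --pt "0.4 -0.4 1.5" --pt "0 0 2.5" --pt "0 0 2.5" --pt "0 0 0" --pt "0 0 0" --twist '[0.3,0,0,0,0]'

```text
time_s: 32.85
tool_pos: [0.4597, -0.1019, 0.1214]
tool_rot: [-179.5, -1.3, 0.3]
force: [-0.4, -0.6, 0.4]
grip_width: 0.045
```

Call:
arm_command --pt "-0.2 0.3 0" --pt "0 0 0" --pt "0 0 0" --twist '[0.3,0,0]'

```text
time_s: 33.22
tool_pos: [0.459, -0.105, 0.1231]
tool_rot: [-179.4, -1.5, -0.0]
force: [-0.3, 0.4, -0.3]
grip_width: 0.045
```

Call:
arm_command --pt "-0.1 0 1.8" --pt "0 0 1.8" --pt "0 0 1.8" --pt "0 0 0.8" --pt "0 0 0" --pt "0 0 0" --twist '[0,0,0,0,0,0]'

```text
time_s: 33.98
tool_pos: [0.4623, -0.1042, 0.0621]
tool_rot: [-179.3, -1.9, -0.0]
force: [-0.7, -0.0, 0.4]
grip_width: 0.0452
```

Call:
arm_command --pt "-0.5 0 0.3" --pt "0 0 0" --pt "0 0 0" --twist '[0,0,0]'

```text
time_s: 34.35
tool_pos: [0.4579, -0.104, 0.0599]
tool_rot: [-179.3, -2.0, -0.0]
force: [0.2, -0.7, -1.0]
grip_width: 0.0454
```

```bash
python3 - <<'E'
from h import *
o=telemetry.get_obs(); print(o['qpos'].round(1))
E
```

```text
[-43.5   4.7  56.4 121.7  -6.2  54.1  16.3]
```

Call:
arm_command --pt "0 0 0" --pt "0 0 0" --pt "0 0 0" --pt "0 0 0" --pt "0 0 0" --twist '[0,0,0,0,0]' --grip 0

```text
time_s: 34.98
tool_pos: [0.458, -0.104, 0.0601]
tool_rot: [-179.3, -2.0, -0.0]
force: [-0.1, 0.0, 1.8]
grip_width: 0.0274
```

Call:
arm_command --pt "0 0 -1.5" --pt "0 0 -3" --pt "0 0 -4" --pt "0 0 -4.5" --pt "0 0 0" --twist '[0,0,0,0,0]'

```text
time_s: 35.6
tool_pos: [0.4526, -0.1058, 0.1927]
tool_rot: [-179.3, -1.9, -0.1]
force: [-0.1, -0.2, -1.1]
grip_width: 0.0272
```

Call:
arm_command --pt "1.6 -3.2 0" --pt "2 -4.2 0" --pt "2 -4.2 0" --pt "2 -4.2 0" --pt "2 -3.6 0" --pt "0.8 -1.9 0" --pt "0 0 0" --pt "0 0 0" --pt "0 0 0" --twist '[0,0,0,0,0,0,0,0,0]'

```text
time_s: 36.72
tool_pos: [0.556, 0.107, 0.1913]
tool_rot: [-179.5, -1.4, -0.6]
force: [0.3, -0.4, 0.4]
grip_width: 0.0275
```

```bash
python3 - <<'E'
from h import *
c=wrist((.038,)); cv2.imwrite('pics/w4.png',c['img'])
E
```

```text
yellow (320.5, 290.5, 26, 4) [array([ 0.558 , -0.0206])]
yellow (383.5, 274.5, 12, 50) [array([ 0.6329, -0.0016])]
yellow (257.0, 274.5, 11, 50) [array([0.4837, 0.0018])]
yellow (621.0, 238.0, 13, 17) [array([1.0903, 0.0122])]
yellow (321.0, 245.5, 55, 34) [array([0.5591, 0.0387])]
green (503.5, 289.0, 26, 23) [array([ 0.8143, -0.0425])]
green (507.0, 249.5, 29, 10) [array([0.8035, 0.0197])]
green (588.0, 223.0, 41, 19) [array([0.9683, 0.0477])]
green (249.5, 111.5, 58, 58) [array([0.4873, 0.1861])]
tcp [0.556  0.107  0.1913] [-179.49   -1.38   -0.57] t 36.725 q [-55.  10.  46. 101.  -8.  71.  -7.]
```

View pics/w4.png

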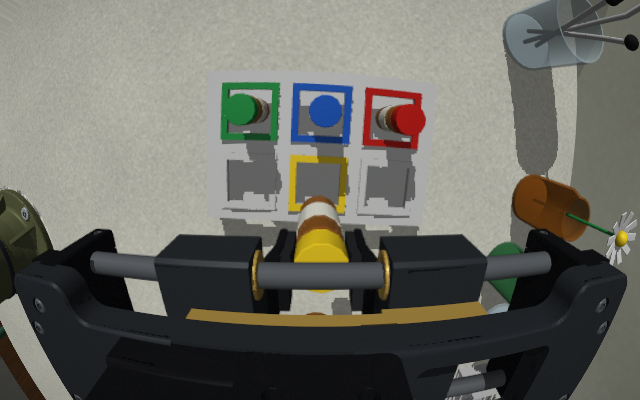

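The wrist view shows green (240,109), blue (325,110) and red (408,119) standing in their wells, with yellow held upright above the yellow collar (318,183).

Call:
arm_command --pt "0.1 0 1.5" --pt "0 0 2.5" --pt "0 0 2.5" --pt "0 0 1" --pt "0 0 0" --pt "0 0 0" --twist '[-0.5,0,0,0,0,0]'

```text
time_s: 37.52
tool_pos: [0.5588, 0.1046, 0.1135]
tool_rot: [-179.4, -1.5, -0.2]
force: [-0.1, 0.4, 0.1]
grip_width: 0.0273
```

Call:
arm_command --pt "-0.2 -0.3 0" --pt "0 0 0" --pt "0 0 0" --twist '[0,0,0]'

```text
time_s: 37.9
tool_pos: [0.5578, 0.1084, 0.1153]
tool_rot: [-179.3, -1.6, -0.2]
force: [0.3, 0.4, -1.3]
grip_width: 0.0273
```

Call:
arm_command --pt "-0.1 0 1.1" --pt "0 0 1.1" --pt "0 0 1.1" --pt "0 0 0.7" --pt "0 0 0" --pt "0 0 0" --twist '[0,0,0,0,0,0]'

```text
time_s: 38.65
tool_pos: [0.5574, 0.1086, 0.0715]
tool_rot: [-179.4, -1.5, -0.2]
force: [-0.0, -0.1, -0.6]
grip_width: 0.0273
```

Call:
arm_command --pt "0 0 0.3" --pt "0 0 0.3" --pt "0 0 0" --pt "0 0 0" --twist '[0,0,0,0]'

```text
time_s: 39.15
tool_pos: [0.5582, 0.1089, 0.0659]
tool_rot: [-179.3, -1.6, -0.2]
force: [0.4, -0.1, -1.3]
grip_width: 0.0271
```

Call:
arm_command --pt "0 0 0.3" --pt "0 0 0" --pt "0 0 0" --twist '[0,0,0]'

```text
time_s: 39.52
tool_pos: [0.5598, 0.1093, 0.0653]
tool_rot: [-179.2, -1.8, -0.2]
force: [0.6, -0.1, -1.1]
grip_width: 0.0275
```

Seated at 0.065 as expected. Release, lift and retreat.

Call:
arm_command --pt "0 0 0" --pt "0 0 0" --pt "0 0 0" --twist '[0,0,0]' --grip 52

```text
time_s: 39.9
tool_pos: [0.5596, 0.1093, 0.0649]
tool_rot: [-179.2, -1.7, -0.2]
force: [0.1, -0.3, -0.2]
grip_width: 0.0436
```

Call:
arm_command --pt "0 0 -1.5" --pt "0 0 -3" --pt "0 0 -4" --pt "0 0 -4" --pt "0 0 -3" --pt "-1 4 0" --pt "-1 4 0" --pt "-1 4 0" --pt "0 0 0" --pt "0 0 0" --twist '[0,0,0,0,0,0,0,0,0,0]'

```text
time_s: 41.15
tool_pos: [0.5256, -0.0174, 0.2319]
tool_rot: [-178.9, -2.3, -0.4]
force: [-0.3, 0.5, -0.2]
grip_width: 0.0452
```

```bash
python3 - <<'E'
from h import *
c=wrist((.08,)); s=optics.read_camera('scene')
for b in blobs(s['img'],60):
    if 150<b[2]<270 and 190<b[1]<470: print(b[0],b[1:5],onz(s,b[1],b[2],.08).round(4)[:2])
a=cv2.resize(s['img'][120:270,180:480],None,fx=2.6,fy=2.6)
b=cv2.resize(c['img'][:240],(780,292)); print(a.shape)
cv2.imwrite('pics/f.png',np.vstack([a[:300],b]))
E
```

```text
red (406.0, 23.5, 55, 48) [array([0.6224, 0.1595])]
blue (336.0, 247.0, 43, 31) [array([ 0.5481, -0.0857])]
blue (342.5, 19.0, 52, 39) [array([0.5547, 0.1595])]
yellow (413.0, 273.0, 15, 49) [array([ 0.6423, -0.1243])]
yellow (227.5, 273.0, 16, 49) [array([ 0.4216, -0.1181])]
yellow (588.0, 195.5, 13, 16) [array([ 0.9325, -0.0316])]
yellow (620.0, 121.0, 11, 15) [array([1.0057, 0.0892])]
yellow (339.5, 72.5, 54, 54) [array([0.551 , 0.1013])]
green (559.5, 188.5, 28, 8) [array([ 0.8596, -0.0208])]
green (526.5, 183.0, 58, 53) [array([ 0.7927, -0.0136])]
green (586.5, 117.0, 38, 5) [array([0.9074, 0.083 ])]
green (279.0, 16.5, 53, 34) [array([0.4899, 0.1627])]
tcp [ 0.5256 -0.0174  0.2319] [-178.94   -2.33   -0.38] t 41.15 q [-51.  -0.  51. 103.  -1.  74.   0.]
red (425.0, 215.5, 35, 20) [0.682  0.1452]
red (428.5, 198.0, 14, 15) [0.6335 0.1789]
red (221.5, 198.0, 24, 19) [ 0.5056 -0.2442]
blue (290.0, 209.5, 23, 20) [ 0.5838 -0.1146]
blue (408.5, 194.5, 26, 18) [0.6103 0.143 ]
blue (415.5, 177.5, 12, 14) [0.5595 0.1852]
blue (466.0, 155.0, 49, 11) [0.5132 0.3437]
yellow (452.0, 259.5, 11, 10) [0.8066 0.1357]
yellow (388.0, 249.0, 11, 9) [0.7472 0.0333]
yellow (382.0, 199.0, 33, 19) [0.6077 0.0819]
yellow (385.0, 182.5, 13, 16) [0.5566 0.1114]
green (400.0, 181.0, 17, 5) [0.5612 0.1459]
green (390.0, 171.5, 11, 8) [0.5219 0.1393]
green (403.0, 159.5, 11, 12) [0.4866 0.189 ]
(390, 780, 3)
```

View pics/f.png

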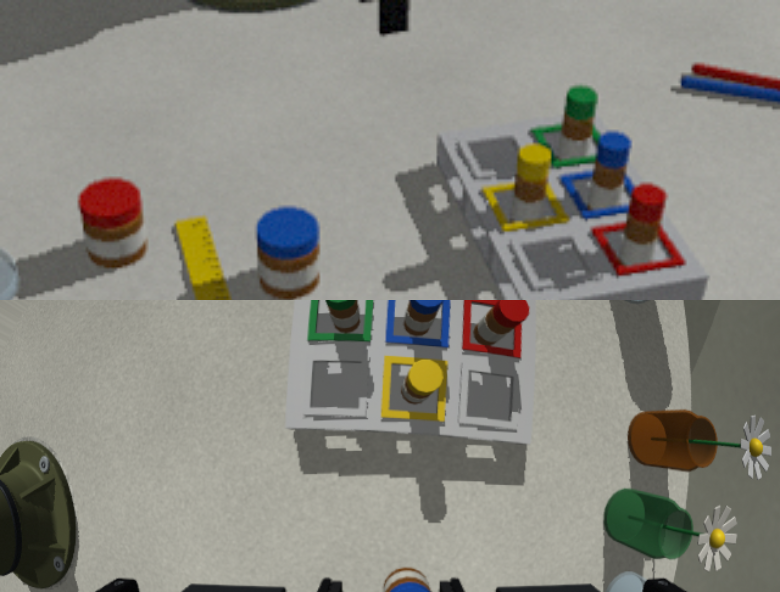

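The final picture shows all four vials upright in their matching wells: green (580,105), blue (612,150), red (647,205) and yellow (534,165). Both jars are unmoved, so I'm handing in.

```bash
python3 -c "
from cell import env; print(env.sign_off())"
```

```text
the job is handed in; nothing more can be done
None
```

All four vials now stand upright in the wells that match their caps. Each one was lowered to the well floor before I let go. The job took about 41 s of robot time.

- **Vials:** In the last scene and wrist pictures, all four are upright. The scene picture puts each cap within about 4 mm of its well centre.
- **Jars:** The red and blue jars are within about 2 mm of where they started, which is within measuring error.
- **Seating:** The force reading never showed a clear contact. I judged each vial seated because the arm stopped going down within about 1 mm of the height expected for a 5 mm floor.
- **Tool tilt:** The tool drifted to about 2° of tilt by the end, with no visible effect on the placements.
- **Robot at hand-in:** The gripper was open and touching nothing, and the hand-in gave no verdict.

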